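# Read a meter's tag on a coasting test carousel

### The job

Set the meter carousel turning counterclockwise (seen from above) at about one turn in six seconds, using the blue post that is there for pushing, and let go of it. While it coasts freely, still faster than one turn in twenty seconds, read the orange tag in motion: keep the gripper centred above the tag (within about 15 mm), fingertips two to five centimetres over it, for at least four seconds on end without touching the carousel or the meters. Then draw the tool well away (10 cm or more) and finish when the carousel has come to rest; never spin it faster than one turn in four seconds, keep all three meters seated in their nests, do not touch the meters and leave the other things on the bench alone.

Things in the scene. Friction and masses are not known exactly. Their poses are not given: they have to be found in the camera images.
- base: Dark steel foot of the carousel, fixed, 220 mm across; origin on the bench surface on the vertical turning axis. Carries the deck: round plate 300 mm across, top 45 mm above the bench, three nests (rims 12 mm high) 85 mm from the axis, 120 degrees apart. Deck about 1.2 kg (hidden, 0.75 to 1.35 times that); loaded inertia about 0.02 kg m2.
- carousel (a joint): Angle of the deck on its low-friction bearing, rad, growing counterclockwise seen from above, 0 at the start, unlimited (counts on past one turn). Dry friction about 0.0012 N m plus 0.0005 N m s/rad: it loses roughly 0.05 to 0.1 rad/s each second when coasting.
- post_top (a point): Centre of the top of the blue upright post that is fixed on the deck for pushing, 16 mm thick, 110 mm from the axis, midway between two nests (60 degrees counterclockwise from the tagged meter); the post reaches from the deck to 135 mm above the bench, 43 mm higher than the meters. Let it run clear of the tool before lifting; a jerk speeds it up.
- tag (a point): Centre of the orange round tag (36 mm across) on top of the tagged meter, 92 mm above the bench, 85 mm from the turning axis; z up.
- meter_tagged: Loose electronic meter with grey base, clear cover over a green board and the orange tag on top; 60 mm radially, 70 mm tangentially, 47 mm high, about 0.3 kg; origin at the centre of its underside.
- meter_left: Same meter without tag, in the nest 120 degrees counterclockwise from the tagged one.
- meter_right: Same meter without tag, in the nest 240 degrees counterclockwise from the tagged one.
- nest0 (a point): Centre of the floor of the tagged meter's nest, where the origin of the meter belongs; moves with the deck.
- nest1 (a point): Centre of the floor of meter_left's nest.
- nest2 (a point): Centre of the floor of meter_right's nest.
- red_bin: Bystander: open red plastic bin, 120 x 160 x 60 mm, origin under its centre.
- cup: Bystander: white plastic cup, 80 mm across, 70 mm high, origin under its centre.
- driver: Bystander: screwdriver with green handle lying on the bench, origin at the underside of it.
Not all that is in view belongs to the job. Leave any yellow look-alike of the meter_right alone. What is shaped like the meter_left but red is not meant.

How it is judged:
By the outcome, as a careful person would: the job done as asked, in the order asked, and still so for the second after the job is handed in, with the robot touching nothing.
It also fails if it takes over 67 s, if anything falls off the work surface, if the arm or the gripper's body presses on something with over 40 N, if the wrist force passes 120 N, or if a joint passes its speed limit or range.

### The arm

A 6-joint arm with a two-finger parallel gripper is mounted at the origin on the work surface. World frame = base frame: x ahead of the robot, y to its left, z up, the work surface at z = 0. Lengths are in m, angles in rad, forces in N, time in s.
With the tool pointing down it reaches from about 0.375 to 0.975 m from the base axis. Payload 3.8 kg.
Tool frame: the origin (TCP) lies between the finger pads, 19 mm behind the fingertips; this is the grasp point; z points along the fingers, y is the line along which they close (so a half turn about z gives the same grasp; the last joint's range is limited). The gripper opens to 88 mm and grips with 3 to 60 N. Pads are 18 mm wide; open, the fingers measure 123 mm over their backs; the gripper's body (75 mm by 187 mm) begins 45 mm behind the grasp point.
Start: joints at [1.151, 0.264, 1.604, -0, 1.274, -0.037], TCP at [0.252, 0.626, 0.257] pointing down, gripper open.
Joint ranges: [-2.63, 2.63], [-0.94, 2.18], [0.31, 2.57], [-1.31, 4.45], [0, 2.66], [-2.55, 2.55]. Speed limits (rad/s): [2.57, 2.57, 3.14, 3.14, 3.14, 3.14].

### API

Orientations are given as a unit quaternion [w, x, y, z].
In Python, from station import arm, vision gives the robot as it stands.
- The arm moves only by the tool servo_tool, never from a script. Its argument "series" is a list of rows, each an object with "dr": the turn, a rotation vector about the tool's x, y, z as a fraction of full scale, a list of three; "dp": the shift along the tool's x, y, z as a fraction of full scale, a list of three; "fingers": the opening, from -1 (shut) to 1 (fully open). A call has exactly 10 rows; each row shifts and turns the commanded pose from where the row before left it, along the tool's axes as they then stand; what a row does not reach is not made up. Full scale, the value 1, is 0.25 m for a shift and 180 degrees for a turn. A row lasts 1/10 s, in which the tool goes at most 50 mm and 8.59 degrees, less where a joint would pass 70% of its speed; a pose out of reach is approached as far as the arm can. A call with a number of a shift or a turn outside -1 to 1 is refused whole. A call with a gripper value outside its range is refused whole. The fingers move at their own pace and stop on an object; "newtons" is the grip in N (left out, the last holds). Time passes only in rows, so rows that do not move let the fingers close, or fill a call up. It gives the time, the measured TCP pose, the force, the opening and the grip force at its end, in the units of the state.
- arm.state(): the state, without advancing time (a new reading comes with each control period).
- vision.capture(name): name is "scene" or "top"; returns a dict with "img" (384x512x3 uint8, blue, green, red), "fx", "fy", "cx", "cy" (pixels), "cam_to_world" (4x4, takes a point from camera to world coordinates). Camera axes: x right, y up, looking along -z (the intrinsics and any distortion apply to the point x, -y, -z); pixel columns grow to the right and rows downward; lengths in m; the calibration is good to about 2 mm. A picture is of the moment at which its call begins. There is no depth.
- arm.job_done(): hands the job in; it is judged then, once.
The state is a dict: "time": time; "joints": joint angles; "qvel": joint speeds; "tau": joint torques, N m; "tool_pos": TCP position; "tcp_rot": TCP orientation; "force": force on the tool from outside, world axes, zero at the start; "torque": the same for the moment, N m; "finger_gap": opening from 0.0 (shut) to 1.0 (fully open); "grasp_force": force on a finger pad.
Only numpy, scipy, OpenCV 4.12 (cv2) and the standard library are available. Lean on these libraries where they do the work, as an engineer would, in place of code of your own. Each camera call takes 0.05 s, during which the arm holds its last target. There are 200 camera calls.

## Working session

There is one attempt and no reset: what is moved stays moved. The work goes in short steps, Python scripts to look and compute and a tool call to move; the robot and the scene stay as the last step left them, time stands still between calls to the robot, and variables do not carry over. Pictures are saved under pics/ and viewed, at most 10 in all, crops included, and the job is handed in when it is done.

Besides the shell and the picture viewer there is one more tool, called by a JSON object that holds its "fn" and its "kwargs". servo_tool: Moves the arm, as the interface text tells. Its arguments: {"type":"object","properties":{"series":{"type":"array"},"newtons":{"type":"number"}},"required":["series"]}

```bash
ls; mkdir -p pics; python3 - <<'E'
from station import arm, vision
import cv2,numpy as np
s=arm.state();print({k:np.round(v,3) for k,v in s.items()})
a=vision.capture("scene");b=vision.capture("top")
for n,c in(("scene",a),("top",b)):
    print(n,c["fx"],c["fy"],c["cx"],c["cy"],np.round(c["cam_to_world"],3).tolist(),[k for k in c])
    np.savez("pics/"+n,**c)
cv2.imwrite("pics/a_scene.png",a["img"]);cv2.imwrite("pics/a_top.png",b["img"])
E
```

```text
pics
{'time': np.float64(0.0), 'joints': array([ 1.151,  0.265,  1.605,  0.   ,  1.274, -0.037]), 'qvel': array([-0.001,  0.001,  0.   ,  0.   , -0.   , -0.001]), 'tau': array([-3.0000e-03, -5.0212e+01, -3.5686e+01,  7.2000e-02,  3.0000e-02,
       -0.0000e+00]), 'tool_pos': array([0.252, 0.626, 0.256]), 'tcp_rot': array([-0.   ,  0.19 ,  0.982, -0.001]), 'force': array([ 0.035, -0.338, -0.779]), 'torque': array([-0.014, -0.024,  0.016]), 'grasp_force': np.float64(0.0), 'finger_gap': np.float64(0.994)}
scene 361.88174289361854 361.88174289361854 254.3838128930519 192.64781059964244 [[0.086, -0.828, 0.554, 1.203], [0.996, 0.064, -0.059, -0.083], [0.013, 0.557, 0.83, 1.194], [0.0, 0.0, 0.0, 1.0]] ['img', 'fx', 'fy', 'cx', 'cy', 'cam_to_world']
top 385.0424100777059 385.0424100777059 257.65856395881264 189.84860761560418 [[-0.017, 0.981, -0.191, 0.232], [-1.0, -0.016, 0.008, 0.014], [0.004, 0.192, 0.981, 1.227], [0.0, 0.0, 0.0, 1.0]] ['img', 'fx', 'fy', 'cx', 'cy', 'cam_to_world']
```

View pics/a_scene.png

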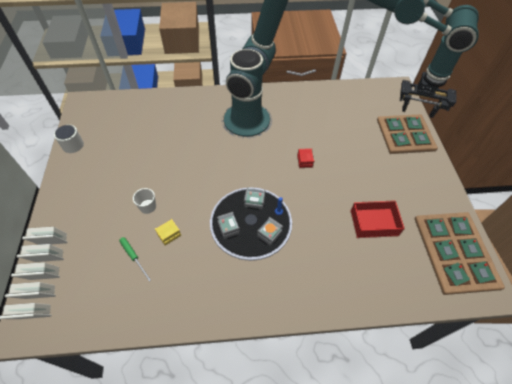

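View pics/a_top.png

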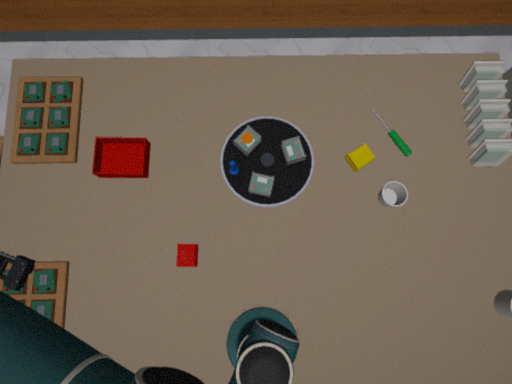

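The scene view has the carousel at about (250,222), the tag at (270,229) and the post at (280,205). In the top view these are at (267,161), (247,138) and (233,168). Look-alikes are the yellow meter (top 360,156) and the red meter (top 187,255), both off the deck. The two grey untagged meters on the deck are at top (293,150) and (261,184). The only orange tag is at top (247,138), and the only blue thing on the deck is the post.

```bash
cat > h.py <<'E'
import numpy as np,cv2
def ray(c,uv):
    M=c["cam_to_world"];d=np.array([(uv[0]-c["cx"])/c["fx"],-(uv[1]-c["cy"])/c["fy"],-1.])
    return M[:3,3],M[:3,:3]@d
def plane(c,uv,z):
    o,d=ray(c,uv);return o+d*(z-o[2])/d[2]
def proj(c,p):
    M=c["cam_to_world"];q=M[:3,:3].T@(np.asarray(p)-M[:3,3]);return np.array([c["cx"]+c["fx"]*q[0]/-q[2],c["cy"]+c["fy"]*q[1]/q[2]])
def mask(c,lo,hi,near=None,r=60):
    m=cv2.inRange(cv2.cvtColor(c["img"],cv2.COLOR_BGR2HSV),np.array(lo),np.array(hi))
    if near is not None:
        k=np.zeros_like(m);cv2.circle(k,tuple(int(v) for v in near),r,255,-1);m&=k
    return m
def blob(m):
    M=cv2.moments(m,True);return (M["m10"]/M["m00"],M["m01"]/M["m00"],M["m00"]) if M["m00"]>0 else None
ORANGE=((8,150,140),(22,255,255));BLUE=((100,120,40),(130,255,255))
E
python3 - <<'E'
from h import *
C={n:dict(np.load(f"pics/{n}.npz")) for n in("scene","top")}
near={"scene":(250,222),"top":(267,161)}
for n,c in C.items():
    t=blob(mask(c,*ORANGE,near[n],48));print(n,"tag",t,plane(c,t,.092).round(4))
    m=mask(c,*BLUE,near[n],50);print("post px",np.argwhere(m)[:,::-1].min(0),np.argwhere(m)[:,::-1].max(0),blob(m))
    # dark deck
    m=mask(c,(0,0,0),(180,255,75),near[n],60);m=cv2.morphologyEx(m,cv2.MORPH_OPEN,np.ones((3,3)))
    ct=max(cv2.findContours(m,cv2.RETR_EXTERNAL,cv2.CHAIN_APPROX_NONE)[0],key=cv2.contourArea)
    ct=cv2.convexHull(ct)[:,0]
    P=np.array([plane(c,p,.045)[:2] for p in ct])
    A=np.c_[2*P,np.ones(len(P))];s=np.linalg.lstsq(A,(P**2).sum(1),rcond=None)[0]
    print("deck",s[:2].round(4),"R",np.sqrt(s[2]+s[0]**2+s[1]**2).round(4),len(P))
t=C["top"]["img"][110:212,215:320];s=C["scene"]["img"][182:262,205:298]
cv2.imwrite("pics/b.png",np.hstack([cv2.resize(t,(400,400),interpolation=2),cv2.resize(s,(400,400),interpolation=2)]))
E
```

```text
scene tag (269.92857142857144, 227.8095238095238, 42.0) [0.6164 0.0365 0.092 ]
post px [275 198] [282 214] (278.8131868131868, 207.53846153846155, 91.0)
deck [ 0.5573 -0.0258] R 0.1367 37
top tag (246.82222222222222, 137.57777777777778, 90.0) [0.6185 0.0362 0.092 ]
post px [229 160] [238 175] (232.94871794871796, 167.52991452991452, 117.0)
deck [ 0.559  -0.0255] R 0.1393 42
```

View pics/b.png

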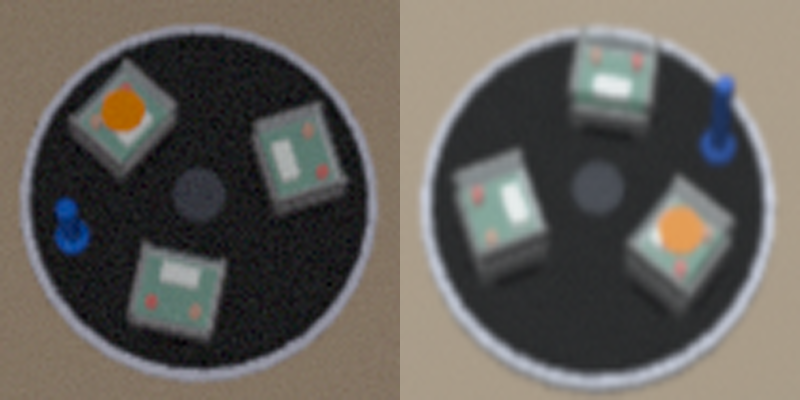

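The crop confirms it: the tag is on the upper-left meter, and the post is 60° counterclockwise from it. The deck centre is about (0.558,-0.026). Next I'll check the post against its projection and plan the approach.

```bash
cat >> h.py <<'E'
C0=np.array([.558,-.0257]);T0=np.arctan2(.062,.0595)   # axis, tag angle at joint 0
def pol(r,a,z): return np.array([C0[0]+r*np.cos(a),C0[1]+r*np.sin(a),z])
def head(q):
    w,x,y,z=q;return np.arctan2(2*(x*y+w*z),1-2*(y*y+z*z))
def rows(p,h,tg):
    """tool pointing down; tg: list of (xyz, heading of tool x); prints dp, drz fractions"""
    for q,g in tg:
        d=np.asarray(q)-p;x=np.array([np.cos(h),np.sin(h),0]);y=np.array([np.sin(h),-np.cos(h),0])
        dh=(g-h+np.pi)%(2*np.pi)-np.pi
        print(np.round(np.array([d@x,d@y,-d[2]])/.25,3).tolist(),"rz",round(-dh/np.pi,4));p,h=np.asarray(q),g
E
python3 - <<'E'
from h import *
from station import arm
for n in("scene","top"):
    c=dict(np.load(f"pics/{n}.npz"));a=T0+np.pi/3
    print(n,[proj(c,pol(.11,a,z)).round(1).tolist() for z in(.135,.09,.045)],"axis",proj(c,[*C0,.045]).round(1),"m1,m2",[proj(c,pol(.085,T0+k*2*np.pi/3,.092)).round(1).tolist() for k in(1,2)])
s=arm.state();p=s["tool_pos"];h=head(s["tcp_rot"]);print(p,h)
a=np.radians(92);q=pol(.11,a,.257)
N=20;tg=[(p+(q-p)*(i+1)/N,h+(a-np.pi/2-h)*(i+1)/N) for i in range(N)];rows(p,h,tg)
E
```

```text
scene [[280.1, 198.6], [279.2, 205.4], [278.3, 211.8]] axis [250.5 221. ] m1,m2 [[254.3, 194.6], [227.7, 221.9]]
top [[231.9, 162.8], [232.8, 166.6], [233.6, 170.2]] axis [266.9 160.3] m1,m2 [[261.2, 182.7], [293.7, 148.3]]
[0.25187425 0.62559829 0.25620816] 2.7588254271518893
[-0.097, -0.078, -0.0] rz 0.0434
[-0.106, -0.064, -0.0] rz 0.0434
[-0.114, -0.049, -0.0] rz 0.0434
[-0.12, -0.033, -0.0] rz 0.0434
[-0.123, -0.017, -0.0] rz 0.0434
[-0.124, 0.0, -0.0] rz 0.0434
[-0.123, 0.017, -0.0] rz 0.0434
[-0.119, 0.034, -0.0] rz 0.0434
[-0.114, 0.05, -0.0] rz 0.0434
[-0.106, 0.064, -0.0] rz 0.0434
[-0.096, 0.078, -0.0] rz 0.0434
[-0.085, 0.091, -0.0] rz 0.0434
[-0.072, 0.101, -0.0] rz 0.0434
[-0.057, 0.11, -0.0] rz 0.0434
[-0.042, 0.117, -0.0] rz 0.0434
[-0.025, 0.121, -0.0] rz 0.0434
[-0.009, 0.124, -0.0] rz 0.0434
[0.008, 0.124, -0.0] rz 0.0434
[0.025, 0.121, -0.0] rz 0.0434
[0.041, 0.117, -0.0] rz 0.0434
```

{"fn": "servo_tool", "kwargs": {"series": [{"dp": [-0.097, -0.078, 0], "dr": [0, 0, 0.0434], "fingers": -1}, {"dp": [-0.106, -0.064, 0], "dr": [0, 0, 0.0434], "fingers": -1}, {"dp": [-0.114, -0.049, 0], "dr": [0, 0, 0.0434], "fingers": -1}, {"dp": [-0.12, -0.033, 0], "dr": [0, 0, 0.0434], "fingers": -1}, {"dp": [-0.123, -0.017, 0], "dr": [0, 0, 0.0434], "fingers": -1}, {"dp": [-0.124, 0, 0], "dr": [0, 0, 0.0434], "fingers": -1}, {"dp": [-0.123, 0.017, 0], "dr": [0, 0, 0.0434], "fingers": -1}, {"dp": [-0.119, 0.034, 0], "dr": [0, 0, 0.0434], "fingers": -1}, {"dp": [-0.114, 0.05, 0], "dr": [0, 0, 0.0434], "fingers": -1}, {"dp": [-0.106, 0.064, 0], "dr": [0, 0, 0.0434], "fingers": -1}], "newtons": 10}}

```text
time: 1.1
tool_pos: [0.4034, 0.3537, 0.2569]
tcp_rot: [0.0, 0.768, 0.64, -0.0]
force: [1.1, 0.4, -0.9]
finger_gap: 0.118
grasp_force: 0.0
```

{"fn": "servo_tool", "kwargs": {"series": [{"dp": [-0.096, 0.078, 0], "dr": [0, 0, 0.0434], "fingers": -1}, {"dp": [-0.085, 0.091, 0], "dr": [0, 0, 0.0434], "fingers": -1}, {"dp": [-0.072, 0.101, 0], "dr": [0, 0, 0.0434], "fingers": -1}, {"dp": [-0.057, 0.11, 0], "dr": [0, 0, 0.0434], "fingers": -1}, {"dp": [-0.042, 0.117, 0], "dr": [0, 0, 0.0434], "fingers": -1}, {"dp": [-0.025, 0.121, 0], "dr": [0, 0, 0.0434], "fingers": -1}, {"dp": [-0.009, 0.124, 0], "dr": [0, 0, 0.0434], "fingers": -1}, {"dp": [0.008, 0.124, 0], "dr": [0, 0, 0.0434], "fingers": -1}, {"dp": [0.025, 0.121, 0], "dr": [0, 0, 0.0434], "fingers": -1}, {"dp": [0.041, 0.117, 0], "dr": [0, 0, 0.0434], "fingers": -1}]}}

```text
time: 2.1
tool_pos: [0.5537, 0.0828, 0.2569]
tcp_rot: [0.0, 1.0, 0.013, -0.0]
force: [0.1, 1.0, -0.7]
finger_gap: 0.007
grasp_force: 0.0
```

{"fn": "servo_tool", "kwargs": {"series": [{"dp": [0, 0, 0.08], "dr": [0, 0, 0], "fingers": -1}, {"dp": [0, 0, 0.08], "dr": [0, 0, 0], "fingers": -1}, {"dp": [0, 0, 0.08], "dr": [0, 0, 0], "fingers": -1}, {"dp": [0, 0, 0.08], "dr": [0, 0, 0], "fingers": -1}, {"dp": [0, 0, 0.06], "dr": [0, 0, 0], "fingers": -1}, {"dp": [0, 0, 0.06], "dr": [0, 0, 0], "fingers": -1}, {"dp": [0, 0, 0.04], "dr": [0, 0, 0], "fingers": -1}, {"dp": [0, 0, 0.04], "dr": [0, 0, 0], "fingers": -1}, {"dp": [0, 0, 0], "dr": [0, 0, 0], "fingers": -1}, {"dp": [0, 0, 0], "dr": [0, 0, 0], "fingers": -1}]}}

```text
time: 3.1
tool_pos: [0.5538, 0.084, 0.1276]
tcp_rot: [-0.0, 1.0, 0.016, 0.0]
force: [-0.8, -0.1, 0.4]
finger_gap: 0.005
grasp_force: 0.0
```

```bash
python3 - <<'E'
from h import *
from station import arm,vision
I=[]
for n in("scene","top"):
    c=vision.capture(n);u=proj(c,pol(.11,T0+np.pi/3,.1)).astype(int);print(n,blob(mask(c,*BLUE,u,25)))
    I.append(cv2.resize(c["img"][u[1]-35:u[1]+65,u[0]-45:u[0]+55],(400,400),interpolation=2))
cv2.imwrite("pics/c.png",np.hstack(I))
s=arm.state();p=s["tool_pos"];h=head(s["tcp_rot"]);print(s["time"],p,h,s["force"])
a=np.arctan2(p[1]-C0[1],p[0]-C0[0]);print(a,np.hypot(*(p[:2]-C0)))
w=list(np.arange(.1,1.0,.1))+[1.0]*5+[.6,.3,0,0,0,0];tg=[]
for x in w: a+=x*.1;tg.append((pol(.11,a,p[2]),a-np.pi/2))
print("end",a);rows(p,h,tg)
E
```

```text
scene (278.1063829787234, 211.27659574468086, 47.0)
top None
3.2 [0.55429904 0.08407962 0.12827446] 0.03193015996161527 [ 0.71382452  0.02676    -0.11144649]
1.6044962182311149 0.10984198887055857
end 2.6444962182311156
[-0.004, -0.001, -0.0] rz -0.0037
[-0.009, 0.0, -0.0] rz -0.0064
[-0.013, 0.0, -0.0] rz -0.0095
[-0.018, 0.0, -0.0] rz -0.0127
[-0.022, 0.001, -0.0] rz -0.0159
[-0.026, 0.001, -0.0] rz -0.0191
[-0.031, 0.001, -0.0] rz -0.0223
[-0.035, 0.001, -0.0] rz -0.0255
[-0.04, 0.002, -0.0] rz -0.0286
[-0.044, 0.002, -0.0] rz -0.0318
[-0.044, 0.002, -0.0] rz -0.0318
[-0.044, 0.002, -0.0] rz -0.0318
[-0.044, 0.002, -0.0] rz -0.0318
[-0.044, 0.002, -0.0] rz -0.0318
[-0.026, 0.001, -0.0] rz -0.0191
[-0.013, 0.0, -0.0] rz -0.0095
[0.0, 0.0, -0.0] rz -0.0
[0.0, 0.0, -0.0] rz -0.0
[0.0, 0.0, -0.0] rz -0.0
[0.0, 0.0, -0.0] rz -0.0
```

View pics/c.png

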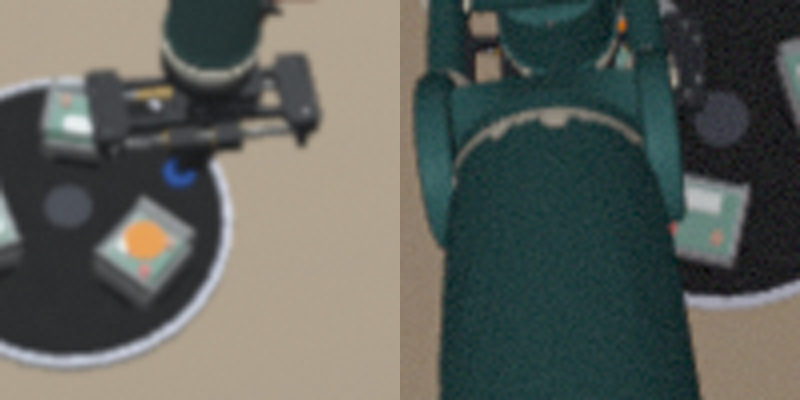

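{"fn": "servo_tool", "kwargs": {"series": [{"dp": [-0.004, 0, 0], "dr": [0, 0, -0.0037], "fingers": -1}, {"dp": [-0.009, 0, 0], "dr": [0, 0, -0.0064], "fingers": -1}, {"dp": [-0.013, 0, 0], "dr": [0, 0, -0.0095], "fingers": -1}, {"dp": [-0.018, 0, 0], "dr": [0, 0, -0.0127], "fingers": -1}, {"dp": [-0.022, 0.001, 0], "dr": [0, 0, -0.0159], "fingers": -1}, {"dp": [-0.026, 0.001, 0], "dr": [0, 0, -0.0191], "fingers": -1}, {"dp": [-0.031, 0.001, 0], "dr": [0, 0, -0.0223], "fingers": -1}, {"dp": [-0.035, 0.001, 0], "dr": [0, 0, -0.0255], "fingers": -1}, {"dp": [-0.04, 0.002, 0], "dr": [0, 0, -0.0286], "fingers": -1}, {"dp": [-0.044, 0.002, 0], "dr": [0, 0, -0.0318], "fingers": -1}]}}

```text
time: 4.2
tool_pos: [0.4962, 0.0659, 0.1276]
tcp_rot: [0.0, 0.957, 0.29, 0.0]
force: [-0.6, 0.3, 0.6]
finger_gap: 0.002
grasp_force: 0.0
```

{"fn": "servo_tool", "kwargs": {"series": [{"dp": [-0.046, 0.002, 0], "dr": [0, 0, -0.033], "fingers": -1}, {"dp": [-0.046, 0.002, 0], "dr": [0, 0, -0.033], "fingers": -1}, {"dp": [-0.046, 0.002, 0], "dr": [0, 0, -0.033], "fingers": -1}, {"dp": [-0.046, 0.002, 0], "dr": [0, 0, -0.033], "fingers": -1}, {"dp": [-0.026, 0.001, 0], "dr": [0, 0, -0.0191], "fingers": -1}, {"dp": [-0.013, 0, 0], "dr": [0, 0, -0.0095], "fingers": -1}, {"dp": [0, 0, 0], "dr": [0, 0, 0], "fingers": -1}, {"dp": [0, 0, 0], "dr": [0, 0, 0], "fingers": -1}, {"dp": [0, 0, -0.02], "dr": [0, 0, 0], "fingers": -1}, {"dp": [0, 0, -0.06], "dr": [0, 0, 0], "fingers": -1}]}}

```text
time: 5.2
tool_pos: [0.458, 0.0254, 0.1465]
tcp_rot: [-0.001, 0.856, 0.518, -0.001]
force: [-0.8, -0.8, 0.5]
finger_gap: 0.003
grasp_force: 0.0
```

```bash
cat >> h.py <<'E'
def meas(c,guess=None):
    """tag angle from the tag, and from the white labels / post if wanted"""
    u=proj(c,[*C0,.07]);out={}
    b=blob(mask(c,*ORANGE,u,50))
    if b: q=plane(c,b,.092)[:2]-C0;out["tag"]=(round(float(np.arctan2(q[1],q[0])),4),round(float(np.hypot(*q)),4),int(b[2]))
    b=blob(mask(c,*BLUE,u,52))
    if b: q=plane(c,b,.08)[:2]-C0;out["post"]=(round(float(np.arctan2(q[1],q[0])-np.pi/3),4),round(float(np.hypot(*q)),4),int(b[2]))
    return out
E
python3 - <<'E'
from h import *
from station import arm,vision
for k in range(6):
    for n in("scene","top"):
        t=arm.state()["time"];c=vision.capture(n);print(n,t,meas(c))
s=arm.state();print(s["time"],s["tool_pos"],head(s["tcp_rot"]),s["force"])
cv2.imwrite("pics/d.png",c["img"])
E
```

```text
scene 5.2 {'tag': (2.306, 0.0873, 35), 'post': (-3.9827, 0.1063, 86)}
top 5.25 {'post': (-3.8219, 0.1054, 6)}
scene 5.3 {'tag': (2.4234, 0.0875, 36), 'post': (-3.8621, 0.1037, 76)}
top 5.35 {'post': (-3.7727, 0.1038, 62)}
scene 5.4 {'tag': (2.5102, 0.0863, 33), 'post': (-3.7617, 0.1041, 81)}
top 5.45 {'post': (-3.7295, 0.1093, 99)}
scene 5.5 {'tag': (2.5935, 0.0851, 27), 'post': (-3.6664, 0.1051, 77)}
top 5.55 {'post': (-3.6493, 0.1101, 112)}
scene 5.6 {'tag': (2.6958, 0.0846, 25), 'post': (-3.5661, 0.1047, 80)}
top 5.65 {'tag': (2.8824, 0.0903, 4), 'post': (-3.5545, 0.11, 111)}
scene 5.7 {'tag': (2.7954, 0.0845, 27), 'post': (-3.4684, 0.1049, 82)}
top 5.75 {'tag': (2.9339, 0.0906, 19), 'post': (-3.4551, 0.1081, 115)}
5.8 [0.45901268 0.02526313 0.1470228 ] 1.087776231434634 [-0.11755437 -0.00518523 -0.17869567]
```

```bash
cat >> h.py <<'E'
def track(s,th,w,t0,n=20,z=.150):
    """tag angle th at t0, speed w, coasting; tool rows from state s"""
    p=s["tool_pos"];h=head(s["tcp_rot"]);t=s["time"];tg=[]
    for i in range(n):
        d=t+.1*(i+1)-t0;a=th+w*d-.5*(.06+.025*w)*d*d
        q=pol(.085,a,z);
        if i==0: q=p+(q-p)*.5
        tg.append((q,h))
    print("tag now",pol(.085,th+w*(t-t0),.15),"tcp",p,"t",t);rows(p,h,tg)
E
python3 - <<'E'
from h import *
from station import arm
track(arm.state(),2.84,.975,5.75)
E
```

```text
tag now [ 0.47570256 -0.00443663  0.15      ] tcp [0.45901268 0.02526313 0.1470228 ] t 5.8
[-0.053, 0.062, -0.006] rz -0.0
[-0.083, 0.074, -0.006] rz -0.0
[-0.029, 0.015, -0.0] rz -0.0
[-0.027, 0.017, -0.0] rz -0.0
[-0.025, 0.019, -0.0] rz -0.0
[-0.023, 0.021, -0.0] rz -0.0
[-0.021, 0.023, -0.0] rz -0.0
[-0.018, 0.025, -0.0] rz -0.0
[-0.016, 0.026, -0.0] rz -0.0
[-0.013, 0.027, -0.0] rz -0.0
[-0.011, 0.028, -0.0] rz -0.0
[-0.008, 0.029, -0.0] rz -0.0
[-0.006, 0.029, -0.0] rz -0.0
[-0.003, 0.029, -0.0] rz -0.0
[-0.001, 0.029, -0.0] rz -0.0
[0.002, 0.028, -0.0] rz -0.0
[0.004, 0.028, -0.0] rz -0.0
[0.006, 0.027, -0.0] rz -0.0
[0.008, 0.026, -0.0] rz -0.0
[0.01, 0.025, -0.0] rz -0.0
```

{"fn": "servo_tool", "kwargs": {"series": [{"dp": [-0.053, 0.062, -0.006], "dr": [0, 0, 0], "fingers": -1}, {"dp": [-0.083, 0.074, -0.006], "dr": [0, 0, 0], "fingers": -1}, {"dp": [-0.029, 0.015, 0], "dr": [0, 0, 0], "fingers": -1}, {"dp": [-0.027, 0.017, 0], "dr": [0, 0, 0], "fingers": -1}, {"dp": [-0.025, 0.019, 0], "dr": [0, 0, 0], "fingers": -1}, {"dp": [-0.023, 0.021, 0], "dr": [0, 0, 0], "fingers": -1}, {"dp": [-0.021, 0.023, 0], "dr": [0, 0, 0], "fingers": -1}, {"dp": [-0.018, 0.025, 0], "dr": [0, 0, 0], "fingers": -1}, {"dp": [-0.016, 0.026, 0], "dr": [0, 0, 0], "fingers": -1}, {"dp": [-0.013, 0.027, 0], "dr": [0, 0, 0], "fingers": -1}]}}

```text
time: 6.8
tool_pos: [0.4923, -0.0793, 0.1504]
tcp_rot: [-0.0, 0.856, 0.517, -0.0]
force: [-0.1, 0.5, 0.3]
finger_gap: 0.004
grasp_force: 0.0
```

```bash
python3 - <<'E'
from h import *
from station import arm,vision
for n in ("scene","top"):
    t=arm.state()["time"];c=vision.capture(n);d=t-5.75;print(n,t,meas(c),"model",2.84+.975*d-.0422*d*d)
    np.savez("pics/e_"+n,**c)
s=arm.state();track(s,2.84,.975,5.75,10)
E
```

```text
scene 6.8 {'tag': (-2.5383, 0.0853, 32), 'post': (-2.5457, 0.1102, 107)} model 3.8172244999999996
top 6.85 {'post': (-3.7831, 0.0357, 2)} model 3.8614379999999997
tag now [ 0.49998991 -0.08782752  0.15      ] tcp [ 0.49271108 -0.0795483   0.15055031] t 6.9
[-0.009, 0.026, 0.001] rz -0.0
[-0.015, 0.055, 0.001] rz -0.0
[-0.003, 0.029, -0.0] rz -0.0
[-0.001, 0.029, -0.0] rz -0.0
[0.002, 0.028, -0.0] rz -0.0
[0.004, 0.028, -0.0] rz -0.0
[0.006, 0.027, -0.0] rz -0.0
[0.008, 0.026, -0.0] rz -0.0
[0.01, 0.025, -0.0] rz -0.0
[0.012, 0.024, -0.0] rz -0.0
```

```bash
python3 - <<'E'
from h import *
from station import arm
track(arm.state(),3.745,.83,6.8,11)
E
```

```text
tag now [ 0.49225013 -0.07956979  0.15      ] tcp [ 0.49271108 -0.0795483   0.15055031] t 6.9
[-0.005, 0.012, 0.001] rz -0.0
[-0.013, 0.039, 0.001] rz -0.0
[-0.005, 0.027, -0.0] rz -0.0
[-0.003, 0.027, -0.0] rz -0.0
[-0.001, 0.027, -0.0] rz -0.0
[0.001, 0.026, -0.0] rz -0.0
[0.003, 0.026, -0.0] rz -0.0
[0.005, 0.025, -0.0] rz -0.0
[0.007, 0.025, -0.0] rz -0.0
[0.009, 0.024, -0.0] rz -0.0
[0.01, 0.023, -0.0] rz -0.0
```

{"fn": "servo_tool", "kwargs": {"series": [{"dp": [-0.008, 0.025, 0.001], "dr": [0, 0, 0], "fingers": -1}, {"dp": [-0.01, 0.026, 0.001], "dr": [0, 0, 0], "fingers": -1}, {"dp": [-0.005, 0.027, 0], "dr": [0, 0, 0], "fingers": -1}, {"dp": [-0.003, 0.027, 0], "dr": [0, 0, 0], "fingers": -1}, {"dp": [-0.001, 0.027, 0], "dr": [0, 0, 0], "fingers": -1}, {"dp": [0.001, 0.026, 0], "dr": [0, 0, 0], "fingers": -1}, {"dp": [0.003, 0.026, 0], "dr": [0, 0, 0], "fingers": -1}, {"dp": [0.005, 0.025, 0], "dr": [0, 0, 0], "fingers": -1}, {"dp": [0.007, 0.025, 0], "dr": [0, 0, 0], "fingers": -1}, {"dp": [0.009, 0.024, 0], "dr": [0, 0, 0], "fingers": -1}]}}

```text
time: 7.9
tool_pos: [0.5493, -0.1093, 0.1499]
tcp_rot: [-0.0, 0.856, 0.517, 0.0]
force: [-0.0, 0.6, 0.4]
finger_gap: 0.007
grasp_force: 0.0
```

```bash
python3 - <<'E'
from h import *
from station import arm,vision
for n in ("scene",):
    t=arm.state()["time"];c=vision.capture(n);d=t-6.8;m=meas(c);print(n,t,m,"model",3.745+.83*d-.04*d*d-2*np.pi)
    s=arm.state();p=s["tool_pos"];print("tool ang",np.arctan2(*(p[:2]-C0)[::-1]))
cv2.imwrite("pics/f.png",cv2.resize(c["img"][172:272,185:315],(780,600)))
track(s,3.745,.83,6.8,11)
E
```

```text
scene 7.9 {'tag': (-1.6652, 0.0842, 36), 'post': (-1.6673, 0.1088, 112)} model -1.6735853071795859
tool ang -1.6619261075286493
tag now [ 0.55690447 -0.11069294  0.15      ] tcp [ 0.55034887 -0.10942603  0.15008732] t 7.95
[0.005, 0.016, 0.0] rz -0.0
[0.018, 0.037, 0.0] rz -0.0
[0.014, 0.02, -0.0] rz -0.0
[0.015, 0.019, -0.0] rz -0.0
[0.016, 0.018, -0.0] rz -0.0
[0.017, 0.016, -0.0] rz -0.0
[0.018, 0.015, -0.0] rz -0.0
[0.019, 0.013, -0.0] rz -0.0
[0.019, 0.012, -0.0] rz -0.0
[0.02, 0.011, -0.0] rz -0.0
[0.02, 0.009, -0.0] rz -0.0
```

View pics/f.png

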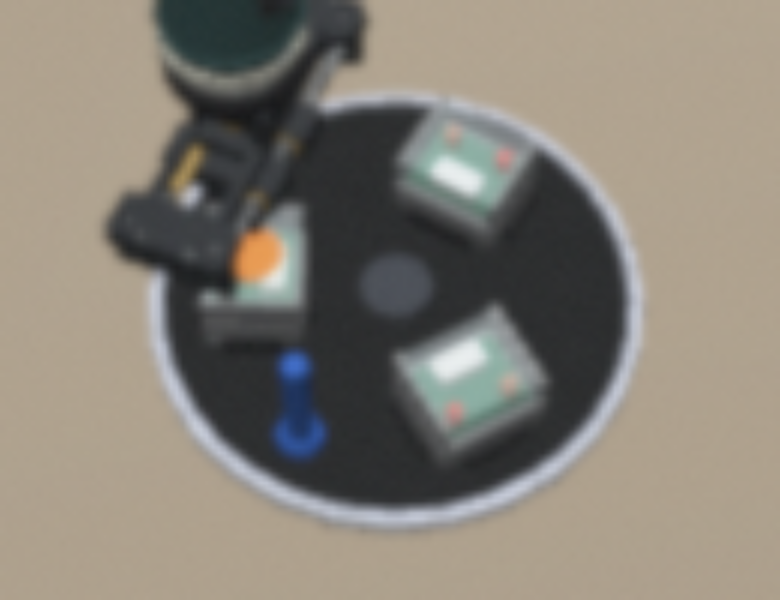

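The tag (about pixel 228,215 in the full frame) is visible just under the fingertips, and the model agrees with it to 0.01 rad. Continuing.

{"fn": "servo_tool", "kwargs": {"series": [{"dp": [0.011, 0.027, 0], "dr": [0, 0, 0], "fingers": -1}, {"dp": [0.012, 0.026, 0], "dr": [0, 0, 0], "fingers": -1}, {"dp": [0.014, 0.02, 0], "dr": [0, 0, 0], "fingers": -1}, {"dp": [0.015, 0.019, 0], "dr": [0, 0, 0], "fingers": -1}, {"dp": [0.016, 0.018, 0], "dr": [0, 0, 0], "fingers": -1}, {"dp": [0.017, 0.016, 0], "dr": [0, 0, 0], "fingers": -1}, {"dp": [0.018, 0.015, 0], "dr": [0, 0, 0], "fingers": -1}, {"dp": [0.019, 0.013, 0], "dr": [0, 0, 0], "fingers": -1}, {"dp": [0.019, 0.012, 0], "dr": [0, 0, 0], "fingers": -1}, {"dp": [0.02, 0.011, 0], "dr": [0, 0, 0], "fingers": -1}]}}

```text
time: 8.95
tool_pos: [0.6071, -0.0938, 0.1499]
tcp_rot: [-0.0, 0.856, 0.517, 0.0]
force: [0.2, -0.8, 0.2]
finger_gap: 0.005
grasp_force: 0.0
```

```bash
cat > t.py <<'E'
import sys
from h import *
from station import arm,vision
th,w,t0=map(float,sys.argv[1:4])
t=arm.state()["time"];c=vision.capture("scene");d=t-t0;print(t,meas(c),"model",(th+w*d-.5*(.06+.025*w)*d*d+np.pi)%(2*np.pi)-np.pi)
s=arm.state();p=s["tool_pos"];print("tool ang",np.arctan2(*(p[:2]-C0)[::-1]),"r",np.hypot(*(p[:2]-C0)))
track(s,th,w,t0,11)
E
python3 t.py 3.745 .83 6.8
```

```text
8.95 {'tag': (-0.8983, 0.0837, 28), 'post': (-0.93, 0.1092, 113)} model -0.9403187446795869
tool ang -0.9372428759609918 r 0.08401873700473891
tag now [ 0.62233953 -0.0812466   0.15      ] tcp [ 0.60774013 -0.09341313  0.14998933] t 9.0
[0.014, 0.008, -0.0] rz -0.0
[0.034, 0.015, -0.0] rz -0.0
[0.021, 0.006, -0.0] rz -0.0
[0.021, 0.004, -0.0] rz -0.0
[0.021, 0.003, -0.0] rz -0.0
[0.021, 0.002, -0.0] rz -0.0
[0.02, 0.0, -0.0] rz -0.0
[0.02, -0.001, -0.0] rz -0.0
[0.02, -0.002, -0.0] rz -0.0
[0.019, -0.003, -0.0] rz -0.0
[0.019, -0.004, -0.0] rz -0.0
```

{"fn": "servo_tool", "kwargs": {"series": [{"dp": [0.025, 0.013, 0], "dr": [0, 0, 0], "fingers": -1}, {"dp": [0.025, 0.012, 0], "dr": [0, 0, 0], "fingers": -1}, {"dp": [0.022, 0.006, 0], "dr": [0, 0, 0], "fingers": -1}, {"dp": [0.022, 0.004, 0], "dr": [0, 0, 0], "fingers": -1}, {"dp": [0.022, 0.003, 0], "dr": [0, 0, 0], "fingers": -1}, {"dp": [0.021, 0.002, 0], "dr": [0, 0, 0], "fingers": -1}, {"dp": [0.021, 0, 0], "dr": [0, 0, 0], "fingers": -1}, {"dp": [0.02, -0.001, 0], "dr": [0, 0, 0], "fingers": -1}, {"dp": [0.02, -0.002, 0], "dr": [0, 0, 0], "fingers": -1}, {"dp": [0.02, -0.003, 0], "dr": [0, 0, 0], "fingers": -1}]}}

```text
time: 10.0
tool_pos: [0.6396, -0.0494, 0.1499]
tcp_rot: [-0.0, 0.856, 0.517, -0.0]
force: [0.2, -0.5, 0.3]
finger_gap: 0.01
grasp_force: 0.0
```

```bash
python3 t.py -.925 .67 8.95
```

```text
10.0 {'tag': (-0.1969, 0.0857, 11), 'post': (-0.2947, 0.1094, 107)} model -0.2638084374999994
tool ang -0.274583317375811 r 0.08503143310769067
tag now [ 0.6415023  -0.04158603  0.15      ] tcp [ 0.63984601 -0.04875592  0.14995067] t 10.05
[0.016, -0.004, -0.0] rz -0.0
[0.035, -0.011, -0.0] rz -0.0
[0.018, -0.007, -0.0] rz -0.0
[0.017, -0.008, -0.0] rz -0.0
[0.016, -0.009, -0.0] rz -0.0
[0.016, -0.01, -0.0] rz -0.0
[0.015, -0.01, -0.0] rz -0.0
[0.014, -0.011, -0.0] rz -0.0
[0.013, -0.012, -0.0] rz -0.0
[0.013, -0.012, -0.0] rz -0.0
[0.012, -0.013, -0.0] rz -0.0
```

{"fn": "servo_tool", "kwargs": {"series": [{"dp": [0.022, -0.006, 0], "dr": [0, 0, 0], "fingers": -1}, {"dp": [0.021, -0.007, 0], "dr": [0, 0, 0], "fingers": -1}, {"dp": [0.018, -0.007, 0], "dr": [0, 0, 0], "fingers": -1}, {"dp": [0.017, -0.008, 0], "dr": [0, 0, 0], "fingers": -1}, {"dp": [0.016, -0.009, 0], "dr": [0, 0, 0], "fingers": -1}, {"dp": [0.016, -0.01, 0], "dr": [0, 0, 0], "fingers": -1}, {"dp": [0.015, -0.01, 0], "dr": [0, 0, 0], "fingers": -1}, {"dp": [0.014, -0.011, 0], "dr": [0, 0, 0], "fingers": -1}, {"dp": [0.013, -0.012, 0], "dr": [0, 0, 0], "fingers": -1}, {"dp": [0.013, -0.012, 0], "dr": [0, 0, 0], "fingers": -1}]}}

```text
time: 11.05
tool_pos: [0.6381, -0.0022, 0.1499]
tcp_rot: [-0.0, 0.856, 0.517, -0.0]
force: [-0.1, 0.3, -0.3]
finger_gap: 0.008
grasp_force: 0.0
```

```bash
python3 t.py -.275 .585 10; python3 -c "
from h import *
print(meas(dict(np.load('pics/scene.npz'))),meas(dict(np.load('pics/top.npz'))),T0)"
```

```text
11.05 {'post': (0.2596, 0.11, 106)} model 0.2981129687500004
tool ang 0.29197718099091186 r 0.083486530405196
tag now [0.63729384 0.00491841 0.15      ] tcp [ 0.6379531  -0.00166871  0.14987927] t 11.1
[0.012, -0.008, -0.0] rz -0.0
[0.022, -0.021, -0.0] rz -0.0
[0.01, -0.013, -0.0] rz -0.0
[0.009, -0.013, -0.0] rz -0.0
[0.008, -0.014, -0.0] rz -0.0
[0.008, -0.014, -0.0] rz -0.0
[0.007, -0.014, -0.0] rz -0.0
[0.006, -0.014, -0.0] rz -0.0
[0.005, -0.014, -0.0] rz -0.0
[0.005, -0.014, -0.0] rz -0.0
[0.004, -0.014, -0.0] rz -0.0
{'tag': (0.8166, 0.0853, 42), 'post': (0.783, 0.1082, 91)} {'tag': (0.7965, 0.0865, 90), 'post': (0.8083, 0.1102, 117)} 0.8059713920004745
```

{"fn": "servo_tool", "kwargs": {"series": [{"dp": [0.014, -0.012, 0], "dr": [0, 0, 0], "fingers": -1}, {"dp": [0.013, -0.012, 0], "dr": [0, 0, 0], "fingers": -1}, {"dp": [0.01, -0.013, 0], "dr": [0, 0, 0], "fingers": -1}, {"dp": [0.009, -0.013, 0], "dr": [0, 0, 0], "fingers": -1}, {"dp": [0.008, -0.013, 0], "dr": [0, 0, 0], "fingers": -1}, {"dp": [0.008, -0.013, 0], "dr": [0, 0, 0], "fingers": -1}, {"dp": [0.007, -0.013, 0], "dr": [0, 0, 0], "fingers": -1}, {"dp": [0.006, -0.013, 0], "dr": [0, 0, 0], "fingers": -1}, {"dp": [0.005, -0.013, 0], "dr": [0, 0, 0], "fingers": -1}, {"dp": [0.005, -0.013, 0], "dr": [0, 0, 0], "fingers": -1}]}}

```text
time: 12.1
tool_pos: [0.6196, 0.0313, 0.1499]
tcp_rot: [0.0, 0.856, 0.517, 0.0]
force: [0.2, 0.4, 0.1]
finger_gap: 0.003
grasp_force: 0.0
```

```bash
python3 t.py .285 .49 11.05
```

```text
12.1 {'post': (0.4988, 0.1109, 20)} model 0.7596721874999997
tool ang 0.7526200428717709 r 0.08393243974797043
tag now [0.61573975 0.03667885 0.15      ] tcp [0.61926232 0.03167231 0.14986142] t 12.15
[0.005, -0.01, -0.0] rz -0.0
[0.009, -0.024, -0.0] rz -0.0
[0.003, -0.013, -0.0] rz -0.0
[0.002, -0.013, -0.0] rz -0.0
[0.002, -0.013, -0.0] rz -0.0
[0.001, -0.013, -0.0] rz -0.0
[0.001, -0.012, -0.0] rz -0.0
[0.0, -0.012, -0.0] rz -0.0
[-0.0, -0.012, -0.0] rz -0.0
[-0.001, -0.012, -0.0] rz -0.0
[-0.001, -0.011, -0.0] rz -0.0
```

{"fn": "servo_tool", "kwargs": {"series": [{"dp": [0, -0.008, -0.04], "dr": [0, 0, 0], "fingers": -1}, {"dp": [0, -0.008, -0.1], "dr": [0, 0, 0], "fingers": -1}, {"dp": [0, 0, -0.12], "dr": [0, 0, 0], "fingers": -1}, {"dp": [0, 0, -0.12], "dr": [0, 0, 0], "fingers": -1}, {"dp": [0, 0, -0.12], "dr": [0, 0, 0], "fingers": -1}, {"dp": [0.05, -0.08, -0.1], "dr": [0, 0, 0], "fingers": -1}, {"dp": [0.08, -0.12, 0], "dr": [0, 0, 0], "fingers": -1}, {"dp": [0.08, -0.13, 0], "dr": [0, 0, 0], "fingers": -1}, {"dp": [0.08, -0.13, 0], "dr": [0, 0, 0], "fingers": -1}, {"dp": [0.08, -0.13, 0], "dr": [0, 0, 0], "fingers": -1}]}}

```text
time: 13.15
tool_pos: [0.5279, 0.1843, 0.3011]
tcp_rot: [0.0, 0.856, 0.517, 0.001]
force: [0.1, 1.0, -0.1]
finger_gap: 0.003
grasp_force: 0.0
```

{"fn": "servo_tool", "kwargs": {"series": [{"dp": [0.08, -0.13, 0], "dr": [0, 0, 0], "fingers": -1}, {"dp": [0.08, -0.13, 0], "dr": [0, 0, 0], "fingers": -1}, {"dp": [0.08, -0.13, 0], "dr": [0, 0, 0], "fingers": -1}, {"dp": [0.08, -0.13, 0], "dr": [0, 0, 0], "fingers": -1}, {"dp": [0.08, -0.13, 0], "dr": [0, 0, 0], "fingers": -1}, {"dp": [0.04, -0.06, 0], "dr": [0, 0, 0], "fingers": -1}, {"dp": [0, 0, 0], "dr": [0, 0, 0], "fingers": -1}, {"dp": [0, 0, 0], "dr": [0, 0, 0], "fingers": -1}, {"dp": [0, 0, 0], "dr": [0, 0, 0], "fingers": -1}, {"dp": [0, 0, 0], "dr": [0, 0, 0], "fingers": -1}]}}

```text
time: 14.15
tool_pos: [0.4232, 0.3623, 0.3]
tcp_rot: [0.0, 0.856, 0.517, 0.0]
force: [0.2, 0.2, 0.2]
finger_gap: 0.005
grasp_force: 0.0
```

```bash
cat > w.py <<'E'
from h import *
from station import arm,vision
import time
print(arm.state()["time"],arm.state()["tool_pos"])
for n in("scene","top"):
    for k in range(4):
        t=arm.state()["time"];c=vision.capture(n)
        if k in(0,3):print(n,t,meas(c))
    cv2.imwrite(f"pics/w_{n}_{t:.1f}.png",c["img"])
E
python3 w.py
```

```text
14.15 [0.42315762 0.36229347 0.3000474 ]
scene 14.15 {'tag': (1.3436, 0.0852, 39), 'post': (1.3076, 0.1055, 79)}
scene 14.3 {'tag': (1.3844, 0.0858, 37), 'post': (1.3337, 0.1044, 79)}
top 14.35 {'tag': (1.363, 0.0858, 95), 'post': (1.3868, 0.1106, 110)}
top 14.5 {'tag': (1.3923, 0.0861, 93), 'post': (1.416, 0.1109, 108)}
```

{"fn": "servo_tool", "kwargs": {"series": [{"dp": [0, 0, 0], "dr": [0, 0, 0], "fingers": -1}, {"dp": [0, 0, 0], "dr": [0, 0, 0], "fingers": -1}, {"dp": [0, 0, 0], "dr": [0, 0, 0], "fingers": -1}, {"dp": [0, 0, 0], "dr": [0, 0, 0], "fingers": -1}, {"dp": [0, 0, 0], "dr": [0, 0, 0], "fingers": -1}, {"dp": [0, 0, 0], "dr": [0, 0, 0], "fingers": -1}, {"dp": [0, 0, 0], "dr": [0, 0, 0], "fingers": -1}, {"dp": [0, 0, 0], "dr": [0, 0, 0], "fingers": -1}, {"dp": [0, 0, 0], "dr": [0, 0, 0], "fingers": -1}, {"dp": [0, 0, 0], "dr": [0, 0, 0], "fingers": -1}]}}

```text
time: 15.55
tool_pos: [0.4225, 0.3632, 0.2999]
tcp_rot: [-0.0, 0.856, 0.517, 0.0]
force: [0.5, 0.5, -0.8]
finger_gap: 0.004
grasp_force: 0.0
```

{"fn": "servo_tool", "kwargs": {"series": [{"dp": [0, 0, 0], "dr": [0, 0, 0], "fingers": -1}, {"dp": [0, 0, 0], "dr": [0, 0, 0], "fingers": -1}, {"dp": [0, 0, 0], "dr": [0, 0, 0], "fingers": -1}, {"dp": [0, 0, 0], "dr": [0, 0, 0], "fingers": -1}, {"dp": [0, 0, 0], "dr": [0, 0, 0], "fingers": -1}, {"dp": [0, 0, 0], "dr": [0, 0, 0], "fingers": -1}, {"dp": [0, 0, 0], "dr": [0, 0, 0], "fingers": -1}, {"dp": [0, 0, 0], "dr": [0, 0, 0], "fingers": -1}, {"dp": [0, 0, 0], "dr": [0, 0, 0], "fingers": -1}, {"dp": [0, 0, 0], "dr": [0, 0, 0], "fingers": -1}]}}

```text
time: 16.55
tool_pos: [0.4225, 0.3632, 0.2999]
tcp_rot: [0.0, 0.856, 0.517, -0.0]
force: [0.5, -0.4, -0.6]
finger_gap: 0.007
grasp_force: 0.0
```

{"fn": "servo_tool", "kwargs": {"series": [{"dp": [0, 0, 0], "dr": [0, 0, 0], "fingers": -1}, {"dp": [0, 0, 0], "dr": [0, 0, 0], "fingers": -1}, {"dp": [0, 0, 0], "dr": [0, 0, 0], "fingers": -1}, {"dp": [0, 0, 0], "dr": [0, 0, 0], "fingers": -1}, {"dp": [0, 0, 0], "dr": [0, 0, 0], "fingers": -1}, {"dp": [0, 0, 0], "dr": [0, 0, 0], "fingers": -1}, {"dp": [0, 0, 0], "dr": [0, 0, 0], "fingers": -1}, {"dp": [0, 0, 0], "dr": [0, 0, 0], "fingers": -1}, {"dp": [0, 0, 0], "dr": [0, 0, 0], "fingers": -1}, {"dp": [0, 0, 0], "dr": [0, 0, 0], "fingers": -1}]}}

```text
time: 17.55
tool_pos: [0.4225, 0.3632, 0.2999]
tcp_rot: [0.0, 0.856, 0.517, -0.0]
force: [0.2, 0.3, -0.5]
finger_gap: 0.006
grasp_force: 0.0
```

{"fn": "servo_tool", "kwargs": {"series": [{"dp": [0, 0, 0], "dr": [0, 0, 0], "fingers": -1}, {"dp": [0, 0, 0], "dr": [0, 0, 0], "fingers": -1}, {"dp": [0, 0, 0], "dr": [0, 0, 0], "fingers": -1}, {"dp": [0, 0, 0], "dr": [0, 0, 0], "fingers": -1}, {"dp": [0, 0, 0], "dr": [0, 0, 0], "fingers": -1}, {"dp": [0, 0, 0], "dr": [0, 0, 0], "fingers": -1}, {"dp": [0, 0, 0], "dr": [0, 0, 0], "fingers": -1}, {"dp": [0, 0, 0], "dr": [0, 0, 0], "fingers": -1}, {"dp": [0, 0, 0], "dr": [0, 0, 0], "fingers": -1}, {"dp": [0, 0, 0], "dr": [0, 0, 0], "fingers": -1}]}}

```text
time: 18.55
tool_pos: [0.4225, 0.3632, 0.2999]
tcp_rot: [0.0, 0.856, 0.517, 0.0]
force: [0.1, 0.9, -0.1]
finger_gap: 0.008
grasp_force: 0.0
```

```bash
python3 w.py; ls pics
```

```text
18.55 [0.42253251 0.3632329  0.29990658]
scene 18.55 {'tag': (1.7313, 0.0859, 34), 'post': (1.6971, 0.102, 76)}
scene 18.7 {'tag': (1.7313, 0.0859, 34), 'post': (1.6971, 0.102, 76)}
top 18.75 {'tag': (1.7016, 0.0854, 96), 'post': (1.7198, 0.111, 106)}
top 18.9 {'tag': (1.7016, 0.0854, 96), 'post': (1.7183, 0.1111, 105)}
a_scene.png
a_top.png
b.png
c.png
d.png
e_scene.npz
e_top.npz
f.png
scene.npz
top.npz
w_scene_14.3.png
w_scene_18.7.png
w_top_14.5.png
w_top_18.9.png
```

{"fn": "servo_tool", "kwargs": {"series": [{"dp": [0, 0, 0], "dr": [0, 0, 0], "fingers": -1}, {"dp": [0, 0, 0], "dr": [0, 0, 0], "fingers": -1}, {"dp": [0, 0, 0], "dr": [0, 0, 0], "fingers": -1}, {"dp": [0, 0, 0], "dr": [0, 0, 0], "fingers": -1}, {"dp": [0, 0, 0], "dr": [0, 0, 0], "fingers": -1}, {"dp": [0, 0, 0], "dr": [0, 0, 0], "fingers": -1}, {"dp": [0, 0, 0], "dr": [0, 0, 0], "fingers": -1}, {"dp": [0, 0, 0], "dr": [0, 0, 0], "fingers": -1}, {"dp": [0, 0, 0], "dr": [0, 0, 0], "fingers": -1}, {"dp": [0, 0, 0], "dr": [0, 0, 0], "fingers": -1}]}}

```text
time: 19.95
tool_pos: [0.4225, 0.3632, 0.2999]
tcp_rot: [0.0, 0.856, 0.517, -0.0]
force: [0.3, -0.7, -0.0]
finger_gap: 0.005
grasp_force: 0.0
```

```bash
python3 w.py; python3 -c "
import cv2,glob,numpy as np
a=cv2.imread(sorted(glob.glob('pics/w_top*'))[-1])[90:230,150:430];cv2.imwrite('pics/g.png',cv2.resize(a,(800,400)))"
```

```text
19.95 [0.42251793 0.36321365 0.29989148]
scene 19.95 {'tag': (1.7313, 0.0859, 34), 'post': (1.6971, 0.102, 76)}
scene 20.1 {'tag': (1.7313, 0.0859, 34), 'post': (1.6984, 0.1021, 77)}
top 20.15 {'tag': (1.7007, 0.0854, 98), 'post': (1.7194, 0.1109, 105)}
top 20.3 {'tag': (1.7012, 0.0856, 97), 'post': (1.7187, 0.1109, 104)}
```

View pics/g.png

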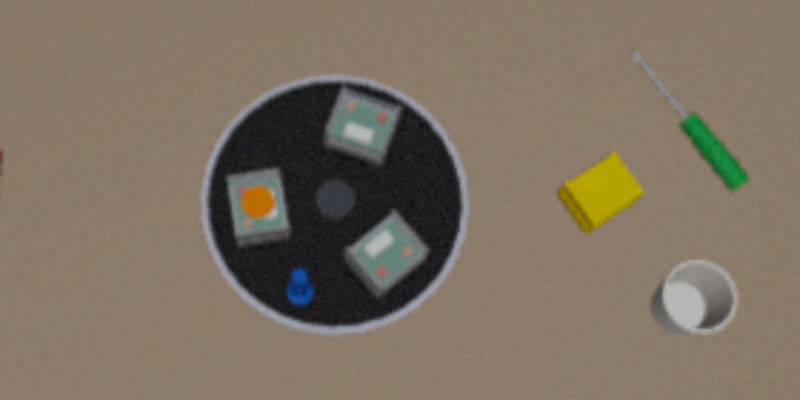

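The carousel is at rest. All three meters are seated, with the tag at about top pixel (240,160), and the bystanders in view have not moved. The tool is well clear, so I'm handing the job in.

```bash
python3 -c "
from station import arm
print(arm.job_done())"
```

```text
the job is handed in; nothing more can be done
None
```

The job is handed in: I pushed the carousel to one turn in about 6.4 s, followed the tag for about 6 s, within about 7 mm by my estimate, while it coasted, then drew clear and finished at 20 s with it at rest and all meters seated; the verdict itself was not shown.

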